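Stack the empty stack-nest tote on the tote of pump pistons

ROBOT

A 6-joint arm with a two-finger parallel gripper is mounted at the origin on the work surface. World frame = base frame: x ahead of the robot, y to its left, z up, the work surface at z = 0. Lengths are in mm, angles in rad, forces in N, time in s.
With the tool pointing down it reaches from about 275 to 1000 mm from the base axis. Payload 8.4 kg.
Tool frame: the origin (TCP) lies at the very end of the fingers, on their centre line; the grasp point (between the pads) lies 19 mm behind it; z points along the fingers, y is the direction in which the jaws open and shut (so a half turn about z gives the same grasp; the last joint's range is limited). The gripper opens to 85 mm and grips with 20 to 120 N. Pads are 22 mm wide; open, the fingers measure 114 mm over their backs; the gripper's body (76 mm by 85 mm) begins 54 mm behind the grasp point. The pads swing forward as they close: fully open they stand 13 mm farther back than shut.
Start: joints at [-1.215, 0.353, 1.633, -0, 1.155, -0.002], TCP at [218.883, -585.421, 231.281] pointing down, gripper open.
Joint ranges: [-2.63, 2.63], [-0.92, 2.1], [0.06, 2.66], [-1.3, 4.44], [0, 2.69], [-3.02, 3.02]. Speed limits (rad/s): [2.22, 2.22, 2.79, 3.14, 3.14, 3.14].

INTERFACE

Orientations are given as [roll, pitch, yaw] about the fixed x, y, z axes, in that order (R = Rz(yaw) Ry(pitch) Rx(roll)).
In Python, from rig import r gives the robot as it stands.
- The arm moves only by the tool move_arm, never from a script. Its argument "increments" is a list of rows, each an object of numbers: "tx", "ty", "tz": the shift along the tool's x, y, z in cm; "rx", "ry", "rz": the turn, a rotation vector about the tool's x, y, z in degrees; "gripper": the gripper's target within -1 to 1 (fully open at 1, half-way at 0, shut at -1). A call has 1 to 12 rows; each row shifts and turns the commanded pose from where the row before left it, along the tool's axes as they then stand; what a row does not reach is not made up. A row lasts 1/10 s, in which the tool goes at most 50 mm and 8.59 degrees, less where a joint would pass 70% of its speed; a pose out of reach is approached as far as the arm can. A call is refused whole if a number of a shift passes 5 or a number of a turn 8.59, either way. A call with a gripper value outside its range is refused whole. The fingers move at their own pace and stop on an object; "squeeze" is the grip in N (left out, the last holds). Time passes only in rows, so rows that do not move let the fingers close. It gives the time, the measured TCP pose, the force and the opening at its end, in the units of the state.
- r.sense(): the state, without advancing time (a new reading comes with each control period).
- r.grab_frame(name): name is "scene" or "top" or "wrist"; returns (picture, depth): 400x640x3 uint8, red, green, blue; 400x640 float32, mm along the optical axis (not along the pixel's ray), 0 where there is no reading.
- r.camera_model(name): a dict with "fx", "fy", "cx", "cy" (pixels), "k1" (the pictures are not rectified: a ray, as slopes to the right and down, at radius r is drawn at 1 + k1 r^2 times it, then the intrinsics apply), "R" (3x3) and "t" (3): a world point X has camera coordinates R X + t; the wrist camera has in their place "hand_eye" (4x4, takes a point from camera to tool coordinates, whose origin is the TCP and whose axes are the flange's). Camera axes: x right, y down, z forward; pixel columns grow to the right and rows downward; lengths in mm; the calibration is good to about 2 mm. A picture is of the moment at which its call begins: read the wrist's pose just before it. camera_model takes no time and is no camera call.
- r.sign_off(): hands the job in, once; it reports no verdict.
Trained networks look in the newest picture that a camera, given by its name, has taken for a name from the list of things; names that differ only in an ending like _2 or _b are one class to them, and where a whole thing is asked for, a point or a joint stands for the part that bears it (a point fixed in the world has none). Each returns a list of dicts, best first, with "confidence" (0 to 1); they miss things now and then, are a little off and sometimes report something else, mostly with a low value. They report only what shows in the picture. A call takes as long as a camera call.
- r.cut_out(query, camera): "mask" (400x640 bool, what is visible of it) and "bbox" ([left, top, right, bottom] in pixels, round what is visible of it).
- r.place_of(query, camera): "location" ([row, column] in pixels: a listed point, or the origin of a listed thing).
The state is a dict: "clock": time; "qpos": joint angles; "qvel": joint speeds; "joint_efforts": joint torques, N m; "eef_pos": TCP position; "tcp_rot": TCP orientation; "contact_force": force on the tool from outside, world axes, zero at the start; "wrist_torque": the same for the moment, N m; "opening": opening from 0.0 (shut) to 1.0 (fully open).
Only numpy, scipy, OpenCV 4.12 (cv2) and the standard library are available. Lean on these libraries where they do the work, as an engineer would, in place of code of your own. Each camera call takes 0.05 s, during which the arm holds its last target. There are 200 camera calls.

TASK

Stack the empty blue tote on top of the blue tote that holds the pump pistons. These are stack-nest totes: turn the empty one so that its yellow end lies over the plain blue end of the lower one, so that it rests level on the lower tote's ledges and does not nest down onto the pistons. Set it down rather than dropping it, let go of it, and leave the orange tote and the piston tote where they are.

Things in the scene. Friction and masses are not known exactly. Their poses are not given: they have to be found in the camera images.
- blue_grip (a point): Empty blue tote, up to 0.6 kg, one short end yellow; 200 mm long, 146 wide, 110 high, foot 148 x 104. Point on its centre line, 68 mm above its underside, inside the upright grip bar in its middle: 14 mm thick (x), 50 long (y), top 20 mm above this point, 22 below the rim; 32 mm below the point a wider pedestal begins. 70 mm free either side of the bar. x points to the yellow end, z up.
- piston_tote: Lower tote, 2.4 kg: same blue tote and sizes, yellow end at +x, pistons standing in it (tops 69 mm up). Origin: centre of its underside, z up. Inner ledges 90 mm up, 20 below the rim. A tote turned half round (yellow over plain end) rests on them, its underside 90 mm above this one's, with 10 mm play all round; with yellow ends on the same side it sinks onto the pistons.
- orange_grip (a point): Empty orange tote, same sizes and yellow end, not part of the job: must stay where it is. The point lies as in the blue tote, 68 mm above its underside; x points to its yellow end.

How it is judged (in metres and radians):
At the end, for the whole second after the job is handed in: The empty blue tote rests level (within 4.5 degrees) on the ledges of the piston tote, turned half round to it: its underside about 90 mm above the lower tote's (83 to 97 mm), centred within 20 mm, long sides parallel within 11 degrees, at rest (z of blue_grip in the frame of piston_tote between 0.151 and 0.165 m and horizontal distance between blue_grip and piston_tote below 0.02 m and angle between the x axis of blue_grip and the x axis of piston_tote, either way round below 0.2 rad and angle between each of blue_grip, piston_tote's own z axis and vertical below 0.08 rad and linear speed of blue_tote below 0.02 m/s); the robot touches nothing.
It fails at once if the orange tote was moved by more than 30 mm (distance of orange_grip from where it was at the start of the episode above 0.03 m).
It fails at once if the piston tote was moved by more than 30 mm (distance of piston_tote from where it was at the start of the episode above 0.03 m).
It fails at once if the blue tote was dropped (fell freely faster than 0.6 m/s, from about 20 mm or more) (linear speed of blue_tote above 0.6 m/s and contact force between the fingers and blue_tote below 0.1 N).
It also fails if it takes over 38 s, if anything falls off the work surface, if the arm or the gripper's body presses on something with over 40 N, if the wrist force passes 120 N, or if a joint passes its speed limit or range.

## Working session

There is one attempt and no reset: what is moved stays moved. The work goes in short steps, Python scripts to look and compute and a tool call to move; the robot and the scene stay as the last step left them, time stands still between calls to the robot, and variables do not carry over. Pictures are saved under pics/ and viewed, about 8 in all and at most 12, crops included, and the job is handed in when it is done.

Besides the shell and the picture viewer there is one more tool, called after "Emit:" by a JSON object that holds its "name" and its "arguments". move_arm: Moves the arm, as the interface text tells. Its arguments: {"type":"object","properties":{"increments":{"type":"array","items":{"type":"object","properties":{"tx":{"type":"number"},"ty":{"type":"number"},"tz":{"type":"number"},"rx":{"type":"number"},"ry":{"type":"number"},"rz":{"type":"number"},"gripper":{"type":"number"}}}},"squeeze":{"type":"number"}},"required":["increments"]}

```bash
mkdir -p pics; cat > h.py <<'E'
from rig import r
import numpy as np, cv2
def ray(name,row,col,m):
    x=(col-m['cx'])/m['fx'];y=(row-m['cy'])/m['fy']
    u,v=x,y
    for _ in range(20):
        s=1+m['k1']*(u*u+v*v);u,v=x/s,y/s
    return np.array([u,v,1.0])
def world(name,row,col,d):
    m=r.camera_model(name);c=ray(name,row,col,m)*d
    return np.array(m['R']).T@(c-np.array(m['t']))
def onplane(name,row,col,z):
    m=r.camera_model(name);R=np.array(m['R']);o=-R.T@np.array(m['t']);d=R.T@ray(name,row,col,m)
    return o+d*(z-o[2])/d[2]
def cloud(name,dep,mask):
    m=r.camera_model(name);R=np.array(m['R']);t=np.array(m['t'])
    rr,cc=np.nonzero(mask&(dep>0))
    K=np.array([[m['fx'],0,m['cx']],[0,m['fy'],m['cy']],[0,0,1]])
    u=cv2.undistortPoints(np.c_[cc,rr].astype(float)[:,None],K,np.array([m['k1'],0,0,0]))[:,0] if 0 else np.array([(cc-m['cx'])/m['fx'],(rr-m['cy'])/m['fy']]).T
    x=u.copy()
    for _ in range(15): u=x/(1+m['k1']*(u**2).sum(1))[:,None]
    d=dep[rr,cc]
    return (np.c_[u,np.ones(len(u))]*d[:,None]-t)@R, rr,cc
E
python3 - <<'E'
from h import *
for n in ('top','scene'):
    p,d=r.grab_frame(n)
    im=p[:,:,::-1].copy()
    np.save(n+'.npy',d);cv2.imwrite(n+'_raw.png',im)
    for q,c in (('blue_grip',(0,0,255)),('piston_tote',(0,255,0)),('orange_grip',(255,255,0))):
        for k in r.place_of(q,n):
            a,b=k['location'];print(n,q,k['confidence'],a,b,d[int(a),int(b)],world(n,a,b,d[int(a),int(b)]).round(), onplane(n,a,b,0 if 'pis' in q else 68).round())
            if k['confidence']>.3: cv2.circle(im,(int(b),int(a)),4,c,2)
    cv2.imwrite(f'pics/{n}1.png',im)
print(r.sense())
E
```

```text
top blue_grip 0.93 216.8 163.5 953.1434 [481. 341.  87.] [481. 347.  68.]
top piston_tote 0.79 210.9 330.7 949.30035 [502. -19.  91.] [505. -22.   0.]
top orange_grip 0.92 211.4 467.1 953.7947 [ 508. -314.   86.] [ 509. -320.   68.]
scene blue_grip 0.66 298.7 426.2 1072.1189 [488. 357.  89.] [478. 349.  68.]
scene piston_tote 0.7 207.9 327.0 1215.698 [552.  54. 111.] [505. -30.   0.]
scene orange_grip 0.76 126.0 274.2 1473.3604 [ 515. -315.   75.] [ 511. -323.   68.]
{'clock': 0.4, 'qpos': array([-1.21540613e+00,  3.53111141e-01,  1.63349489e+00,  3.41918701e-06,
        1.15517324e+00, -2.37709120e-03]), 'qvel': array([-0.00037828, -0.00157726, -0.00031039,  0.00129006, -0.0007763 ,
       -0.00024814]), 'joint_efforts': array([ 4.66457714e-04, -6.04555821e+01, -3.42008936e+01, -6.71844532e-05,
        3.83589242e-03,  3.52606797e-07]), 'eef_pos': array([ 218.8611615 , -585.37145755,  231.17084235]), 'tcp_rot': array([-3.14140604e+00, -3.57143944e-06,  3.57765902e-01]), 'contact_force': array([-0.42593113, -0.44120429, -0.02768427]), 'wrist_torque': array([ 0.02664727, -0.03713408,  0.02561901]), 'opening': 0.996151332017311}
```

View pics/top1.png

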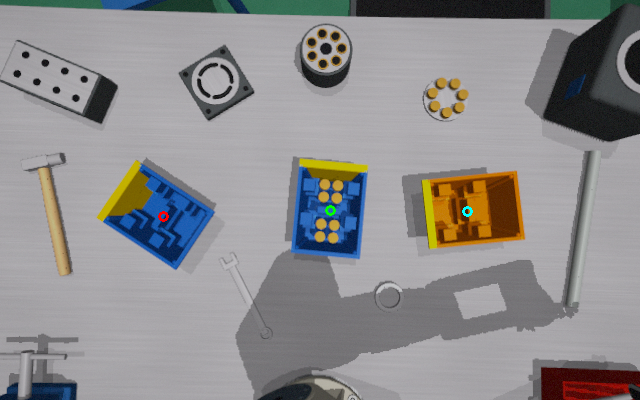

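View pics/scene1.png

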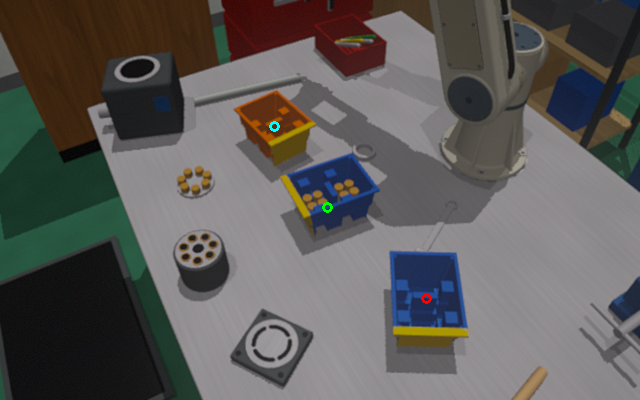

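The top view shows the blue empty tote at (row 217, col 163) with its yellow end up-left. The piston tote is at (211, 331) with its yellow end up, and the orange tote is at (211, 467). Next I fit the rims.

```bash
python3 - <<'E'
from h import *
d=np.load('top.npy');im=cv2.imread('top_raw.png');hsv=cv2.cvtColor(im,cv2.COLOR_BGR2HSV)
for n,(a,b) in dict(blue=(217,163),pist=(211,331)).items():
    w=np.zeros(d.shape,bool);w[a-75:a+75,b-75:b+75]=1
    P,rr,cc=cloud('top',d,w)
    k=(P[:,2]>104)&(P[:,2]<118);
    nl,lab=cv2.connectedComponents((lambda m:(m.__setitem__((rr[k],cc[k]),1),m)[1])(np.zeros(d.shape,np.uint8)),connectivity=8)[0:2]
    Q=P[k];rect=cv2.minAreaRect(Q[:,:2].astype(np.float32));print(n,k.sum(),Q[:,2].mean(),rect)
    h=hsv[rr,cc];y=k&(abs(h[:,0].astype(int)-28)<6)&(h[:,1]>120)
    yc=P[y].mean(0);c=np.array(rect[0]);print('yellow',yc,np.degrees(np.arctan2(*(yc[:2]-c)[::-1])))
    # bar top
    k2=(abs(P[:,2]-88)<5)&(np.hypot(*(P[:,:2]-c).T)<38);print('bar',k2.sum(),cv2.minAreaRect(P[k2][:,:2].astype(np.float32)),P[k2].mean(0))
E
```

```text
blue 1791 108.98382491905141 ((485.7812194824219, 350.7164611816406), (203.37303161621094, 148.99082946777344), 58.34099197387695)
yellow [533.82086794 426.96553804 108.88926899] 57.78760374284247
bar 169 ((483.98291015625, 346.9495849609375), (16.41250991821289, 51.1097297668457), 59.3104248046875) [483.60489986 346.83442555  87.11653482]
pist 1670 109.24951342760853 ((508.36724853515625, -15.923805236816406), (146.094970703125, 200.3197479248047), 86.0308609008789)
yellow [598.68075618 -21.64145263 109.17721738] -3.622497356118652
bar 151 ((504.2738952636719, -15.665359497070312), (48.96029281616211, 13.77934455871582), 85.65258026123047) [504.2688813  -15.57226125  87.51939887]
```

Emit:
{"name": "move_arm", "arguments": {"increments": [{"rz": 7.4, "gripper": 1}, {"rz": 7.4}, {"rz": 7.4}, {"rz": 7.4}, {"rz": 7.4}, {"rz": 7.4}, {"rz": 7.4}]}}

```text
invalid input
```

Emit:
{"name": "move_arm", "arguments": {"increments": [{"tx": -1.07, "ty": -3.89}, {"tx": -1.07, "ty": -3.89}, {"tx": -1.07, "ty": -3.89}, {"tx": -1.07, "ty": -3.89}, {"tx": -1.07, "ty": -3.89}, {"tx": -1.07, "ty": -3.89}, {"tx": -1.07, "ty": -3.89}, {"tx": -1.07, "ty": -3.89}, {"tx": -1.07, "ty": -3.89}, {"tx": -1.07, "ty": -3.89}, {"tx": -1.07, "ty": -3.89}, {"tx": -1.07, "ty": -3.89}]}}

```text
invalid input
```

Emit:
{"name": "move_arm", "arguments": {"increments": [{"tx": -1.07, "ty": -3.89}, {"tx": -1.07, "ty": -3.89}, {"tx": -1.07, "ty": -3.89}, {"tx": -1.07, "ty": -3.89}, {"tx": -1.07, "ty": -3.89}, {"tx": -1.07, "ty": -3.89}, {"tx": -1.07, "ty": -3.89}, {"tx": -1.07, "ty": -3.89}, {"tx": -1.07, "ty": -3.89}, {"tx": -1.07, "ty": -3.89}, {"tx": -1.07, "ty": -3.89}, {"tx": -1.07, "ty": -3.89}]}}

```text
invalid input
```

All three calls were refused, so nothing moved. I'll try complete rows.

Emit:
{"name": "move_arm", "arguments": {"increments": [{"tx": 0, "ty": 0, "tz": 0, "rx": 0, "ry": 0, "rz": 7.4, "gripper": 1}, {"tx": 0, "ty": 0, "tz": 0, "rx": 0, "ry": 0, "rz": 7.4, "gripper": 1}, {"tx": 0, "ty": 0, "tz": 0, "rx": 0, "ry": 0, "rz": 7.4, "gripper": 1}, {"tx": 0, "ty": 0, "tz": 0, "rx": 0, "ry": 0, "rz": 7.4, "gripper": 1}, {"tx": 0, "ty": 0, "tz": 0, "rx": 0, "ry": 0, "rz": 7.4, "gripper": 1}, {"tx": 0, "ty": 0, "tz": 0, "rx": 0, "ry": 0, "rz": 7.4, "gripper": 1}, {"tx": 0, "ty": 0, "tz": 0, "rx": 0, "ry": 0, "rz": 7.4, "gripper": 1}]}}

```text
clock: 1.1
eef_pos: [218.9, -585.4, 231.3]
tcp_rot: [-3.142, 0.0, -0.552]
contact_force: [-0.2, 0.0, -0.2]
opening: 1.006
```

Emit:
{"name": "move_arm", "arguments": {"increments": [{"tx": -1.07, "ty": -3.89, "tz": 0, "rx": 0, "ry": 0, "rz": 0, "gripper": 1}, {"tx": -1.07, "ty": -3.89, "tz": 0, "rx": 0, "ry": 0, "rz": 0, "gripper": 1}, {"tx": -1.07, "ty": -3.89, "tz": 0, "rx": 0, "ry": 0, "rz": 0, "gripper": 1}, {"tx": -1.07, "ty": -3.89, "tz": 0, "rx": 0, "ry": 0, "rz": 0, "gripper": 1}, {"tx": -1.07, "ty": -3.89, "tz": 0, "rx": 0, "ry": 0, "rz": 0, "gripper": 1}, {"tx": -1.07, "ty": -3.89, "tz": 0, "rx": 0, "ry": 0, "rz": 0, "gripper": 1}, {"tx": -1.07, "ty": -3.89, "tz": 0, "rx": 0, "ry": 0, "rz": 0, "gripper": 1}, {"tx": -1.07, "ty": -3.89, "tz": 0, "rx": 0, "ry": 0, "rz": 0, "gripper": 1}, {"tx": -1.07, "ty": -3.89, "tz": 0, "rx": 0, "ry": 0, "rz": 0, "gripper": 1}, {"tx": -1.07, "ty": -3.89, "tz": 0, "rx": 0, "ry": 0, "rz": 0, "gripper": 1}, {"tx": -1.07, "ty": -3.89, "tz": 0, "rx": 0, "ry": 0, "rz": 0, "gripper": 1}, {"tx": -1.07, "ty": -3.89, "tz": 0, "rx": 0, "ry": 0, "rz": 0, "gripper": 1}]}}

```text
clock: 2.3
eef_pos: [351.9, -118.4, 231.6]
tcp_rot: [-3.141, -0.001, -0.547]
contact_force: [1.2, -0.2, -0.2]
opening: 1.002
```

Emit:
{"name": "move_arm", "arguments": {"increments": [{"tx": -1.07, "ty": -3.89, "tz": 0, "rx": 0, "ry": 0, "rz": 0, "gripper": 1}, {"tx": -1.07, "ty": -3.89, "tz": 0, "rx": 0, "ry": 0, "rz": 0, "gripper": 1}, {"tx": -1.07, "ty": -3.89, "tz": 0, "rx": 0, "ry": 0, "rz": 0, "gripper": 1}, {"tx": -1.07, "ty": -3.89, "tz": 0, "rx": 0, "ry": 0, "rz": 0, "gripper": 1}, {"tx": -1.07, "ty": -3.89, "tz": 0, "rx": 0, "ry": 0, "rz": 0, "gripper": 1}, {"tx": -1.07, "ty": -3.89, "tz": 0, "rx": 0, "ry": 0, "rz": 0, "gripper": 1}, {"tx": -1.07, "ty": -3.89, "tz": 0, "rx": 0, "ry": 0, "rz": 0, "gripper": 1}, {"tx": -1.07, "ty": -3.89, "tz": 0, "rx": 0, "ry": 0, "rz": 0, "gripper": 1}, {"tx": -1.07, "ty": -3.89, "tz": 0, "rx": 0, "ry": 0, "rz": 0, "gripper": 1}, {"tx": -1.07, "ty": -3.89, "tz": 0, "rx": 0, "ry": 0, "rz": 0, "gripper": 1}, {"tx": -1.07, "ty": -3.89, "tz": 0, "rx": 0, "ry": 0, "rz": 0, "gripper": 1}, {"tx": -1.07, "ty": -3.89, "tz": 0, "rx": 0, "ry": 0, "rz": 0, "gripper": 1}]}}

```text
clock: 3.5
eef_pos: [484.7, 347.5, 231.3]
tcp_rot: [-3.141, -0.0, -0.546]
contact_force: [1.5, 0.8, -1.0]
opening: 1.0
```

Now a check with the wrist camera, which should show the bar more precisely from here.

```bash
cat >> h.py <<'E'
from scipy.spatial.transform import Rotation as Ro
def wcloud(dep,mask,s):
    m=r.camera_model('wrist');rr,cc=np.nonzero(mask&(dep>0))
    x=np.c_[(cc-m['cx'])/m['fx'],(rr-m['cy'])/m['fy']];u=x.copy()
    for _ in range(15): u=x/(1+m['k1']*(u**2).sum(1))[:,None]
    c=np.c_[u,np.ones(len(u))]*dep[rr,cc][:,None]
    H=np.array(m['hand_eye']);t=c@H[:3,:3].T+H[:3,3]
    return Ro.from_euler('xyz',s['tcp_rot']).apply(t)+s['eef_pos'],rr,cc
E
python3 - <<'E'
from h import *
s=r.sense();p,d=r.grab_frame('wrist')
cv2.imwrite('pics/w1.png',p[:,:,::-1])
P,rr,cc=wcloud(d,d>0,s);b=np.array([484,347])
k=(abs(P[:,2]-88)<5)&(np.hypot(*(P[:,:2]-b).T)<40)
print(s['eef_pos'],s['tcp_rot'],k.sum(),cv2.minAreaRect(P[k][:,:2].astype(np.float32)) if k.sum()>5 else 0,P[k].mean(0))
k=(abs(P[:,2]-109)<6)&(np.hypot(*(P[:,:2]-b).T)<140);print(cv2.minAreaRect(P[k][:,:2].astype(np.float32)))
E
```

```text
[484.66127142 347.49365806 231.28037217] [-3.14148159e+00 -1.15024076e-04 -5.45958463e-01] 1090 ((481.84259033203125, 344.27252197265625), (24.991304397583008, 77.31977844238281), 60.23378372192383) [483.78352712 347.46126323  87.96458852]
((486.6119079589844, 351.26458740234375), (201.18417358398438, 146.9364013671875), 58.09379196166992)
```

View pics/w1.png

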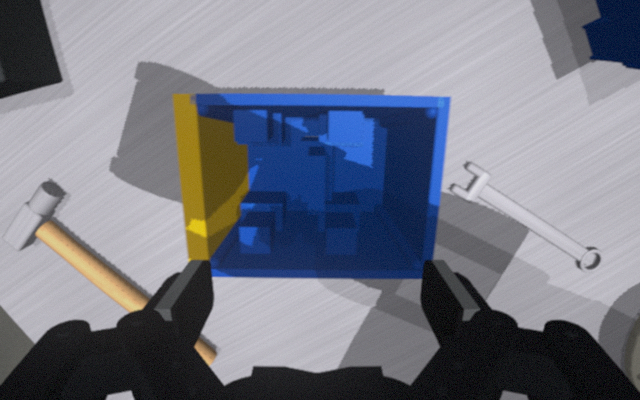

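The tote sits square in the wrist view, with its yellow end at left (col 190) and the bar centred at col 315. The bar position agrees with the top camera, so I descend to TCP z ≈ 51.

Emit:
{"name": "move_arm", "arguments": {"increments": [{"tx": 0, "ty": 0.03, "tz": 3, "rx": 0, "ry": 0, "rz": 0, "gripper": 1}, {"tx": 0.05, "ty": 0, "tz": 3, "rx": 0, "ry": 0, "rz": 0, "gripper": 1}, {"tx": 0, "ty": 0, "tz": 3, "rx": 0, "ry": 0, "rz": 0, "gripper": 1}, {"tx": 0, "ty": 0, "tz": 2, "rx": 0, "ry": 0, "rz": 0, "gripper": 1}, {"tx": 0, "ty": 0, "tz": 2, "rx": 0, "ry": 0, "rz": 0, "gripper": 1}, {"tx": 0, "ty": 0, "tz": 2, "rx": 0, "ry": 0, "rz": 0, "gripper": 1}, {"tx": 0, "ty": 0, "tz": 1.5, "rx": 0, "ry": 0, "rz": 0, "gripper": 1}, {"tx": 0, "ty": 0, "tz": 1, "rx": 0, "ry": 0, "rz": 0, "gripper": 1}, {"tx": 0, "ty": 0, "tz": 0.5, "rx": 0, "ry": 0, "rz": 0, "gripper": 1}, {"tx": 0, "ty": 0, "tz": 0, "rx": 0, "ry": 0, "rz": 0, "gripper": 1}]}}

```text
clock: 4.55
eef_pos: [484.7, 345.1, 51.0]
tcp_rot: [3.141, 0.0, -0.546]
contact_force: [0.6, -0.2, -0.2]
opening: 0.999
```

Emit:
{"name": "move_arm", "arguments": {"increments": [{"tx": 0, "ty": 0, "tz": 0, "rx": 0, "ry": 0, "rz": 0, "gripper": -1}, {"tx": 0, "ty": 0, "tz": 0, "rx": 0, "ry": 0, "rz": 0, "gripper": -1}, {"tx": 0, "ty": 0, "tz": 0, "rx": 0, "ry": 0, "rz": 0, "gripper": -1}, {"tx": 0, "ty": 0, "tz": 0, "rx": 0, "ry": 0, "rz": 0, "gripper": -1}, {"tx": 0, "ty": 0, "tz": 0, "rx": 0, "ry": 0, "rz": 0, "gripper": -1}, {"tx": 0, "ty": 0, "tz": 0, "rx": 0, "ry": 0, "rz": 0, "gripper": -1}, {"tx": 0, "ty": 0, "tz": 0, "rx": 0, "ry": 0, "rz": 0, "gripper": -1}, {"tx": 0, "ty": 0, "tz": 0, "rx": 0, "ry": 0, "rz": 0, "gripper": -1}, {"tx": 0, "ty": 0, "tz": 0, "rx": 0, "ry": 0, "rz": 0, "gripper": -1}, {"tx": 0, "ty": 0, "tz": 0, "rx": 0, "ry": 0, "rz": 0, "gripper": -1}], "squeeze": 60}}

```text
clock: 5.55
eef_pos: [485.1, 345.4, 51.7]
tcp_rot: [-3.141, -0.0, -0.547]
contact_force: [-0.1, -0.5, 6.4]
opening: 0.152
```

Opening of about 13 mm matches the bar thickness. Lifting.

Emit:
{"name": "move_arm", "arguments": {"increments": [{"tx": 0, "ty": 0, "tz": -0.5, "rx": 0, "ry": 0, "rz": 0, "gripper": -1}, {"tx": 0, "ty": 0, "tz": -1, "rx": 0, "ry": 0, "rz": 0, "gripper": -1}, {"tx": 0, "ty": 0, "tz": -1.5, "rx": 0, "ry": 0, "rz": 0, "gripper": -1}, {"tx": 0, "ty": 0, "tz": -2, "rx": 0, "ry": 0, "rz": 0, "gripper": -1}, {"tx": 0, "ty": 0, "tz": -2, "rx": 0, "ry": 0, "rz": 0, "gripper": -1}, {"tx": 0, "ty": 0, "tz": -2, "rx": 0, "ry": 0, "rz": 0, "gripper": -1}, {"tx": 0, "ty": 0, "tz": -2, "rx": 0, "ry": 0, "rz": 0, "gripper": -1}, {"tx": 0, "ty": 0, "tz": -2, "rx": 0, "ry": 0, "rz": 0, "gripper": -1}, {"tx": 0, "ty": 0, "tz": -2, "rx": 0, "ry": 0, "rz": 0, "gripper": -1}, {"tx": 0, "ty": 0, "tz": -2, "rx": 0, "ry": 0, "rz": 0, "gripper": -1}, {"tx": 0, "ty": 0, "tz": -1.5, "rx": 0, "ry": 0, "rz": 0, "gripper": -1}, {"tx": 0, "ty": 0, "tz": -0.5, "rx": 0, "ry": 0, "rz": 0, "gripper": -1}]}}

```text
clock: 6.75
eef_pos: [485.3, 345.6, 243.7]
tcp_rot: [-3.139, -0.001, -0.546]
contact_force: [-0.0, 0.5, -3.1]
opening: 0.16
```

Emit:
{"name": "move_arm", "arguments": {"increments": [{"tx": 0, "ty": 0, "tz": 0, "rx": 0, "ry": 0, "rz": -3, "gripper": -1}, {"tx": 0, "ty": 0, "tz": 0, "rx": 0, "ry": 0, "rz": -6, "gripper": -1}, {"tx": 0, "ty": 0, "tz": 0, "rx": 0, "ry": 0, "rz": -6, "gripper": -1}, {"tx": 0, "ty": 0, "tz": 0, "rx": 0, "ry": 0, "rz": -6, "gripper": -1}, {"tx": 0, "ty": 0, "tz": 0, "rx": 0, "ry": 0, "rz": -6, "gripper": -1}, {"tx": 0, "ty": 0, "tz": 0, "rx": 0, "ry": 0, "rz": -6, "gripper": -1}, {"tx": 0, "ty": 0, "tz": 0, "rx": 0, "ry": 0, "rz": -6, "gripper": -1}, {"tx": 0, "ty": 0, "tz": 0, "rx": 0, "ry": 0, "rz": -6, "gripper": -1}, {"tx": 0, "ty": 0, "tz": 0, "rx": 0, "ry": 0, "rz": -6, "gripper": -1}, {"tx": 0, "ty": 0, "tz": 0, "rx": 0, "ry": 0, "rz": -6, "gripper": -1}, {"tx": 0, "ty": 0, "tz": 0, "rx": 0, "ry": 0, "rz": -6, "gripper": -1}, {"tx": 0, "ty": 0, "tz": 0, "rx": 0, "ry": 0, "rz": -6, "gripper": -1}]}}

```text
clock: 7.95
eef_pos: [484.3, 344.9, 240.7]
tcp_rot: [-3.142, 0.001, 0.662]
contact_force: [-0.5, -0.4, -3.2]
opening: 0.159
```

Emit:
{"name": "move_arm", "arguments": {"increments": [{"tx": 0, "ty": 0, "tz": 0, "rx": 0, "ry": 0, "rz": -6, "gripper": -1}, {"tx": 0, "ty": 0, "tz": 0, "rx": 0, "ry": 0, "rz": -6, "gripper": -1}, {"tx": 0, "ty": 0, "tz": 0, "rx": 0, "ry": 0, "rz": -6, "gripper": -1}, {"tx": 0, "ty": 0, "tz": 0, "rx": 0, "ry": 0, "rz": -6, "gripper": -1}, {"tx": 0, "ty": 0, "tz": 0, "rx": 0, "ry": 0, "rz": -6, "gripper": -1}, {"tx": 0, "ty": 0, "tz": 0, "rx": 0, "ry": 0, "rz": -6, "gripper": -1}, {"tx": 0, "ty": 0, "tz": 0, "rx": 0, "ry": 0, "rz": -6, "gripper": -1}, {"tx": 0, "ty": 0, "tz": 0, "rx": 0, "ry": 0, "rz": -4.3, "gripper": -1}, {"tx": 0, "ty": 0, "tz": 0, "rx": 0, "ry": 0, "rz": -2, "gripper": -1}, {"tx": 0, "ty": 0, "tz": 0, "rx": 0, "ry": 0, "rz": 0, "gripper": -1}]}}

```text
clock: 8.95
eef_pos: [484.3, 344.9, 240.7]
tcp_rot: [-3.141, 0.001, 1.501]
contact_force: [0.8, 1.1, -3.2]
opening: 0.156
```

Emit:
{"name": "move_arm", "arguments": {"increments": [{"tx": -1.5, "ty": 0.38, "tz": 0, "rx": 0, "ry": 0, "rz": 0, "gripper": -1}, {"tx": -2.5, "ty": 0.38, "tz": 0, "rx": 0, "ry": 0, "rz": 0, "gripper": -1}, {"tx": -3.4, "ty": 0.38, "tz": 0, "rx": 0, "ry": 0, "rz": 0, "gripper": -1}, {"tx": -3.4, "ty": 0.38, "tz": 0, "rx": 0, "ry": 0, "rz": 0, "gripper": -1}, {"tx": -3.4, "ty": 0.38, "tz": 0, "rx": 0, "ry": 0, "rz": 0, "gripper": -1}, {"tx": -3.4, "ty": 0.38, "tz": 0, "rx": 0, "ry": 0, "rz": 0, "gripper": -1}, {"tx": -3.4, "ty": 0.38, "tz": 0, "rx": 0, "ry": 0, "rz": 0, "gripper": -1}, {"tx": -3.4, "ty": 0.38, "tz": 0, "rx": 0, "ry": 0, "rz": 0, "gripper": -1}, {"tx": -3.4, "ty": 0.38, "tz": 0, "rx": 0, "ry": 0, "rz": 0, "gripper": -1}, {"tx": -3.4, "ty": 0.38, "tz": 0, "rx": 0, "ry": 0, "rz": 0, "gripper": -1}, {"tx": -2.5, "ty": 0.38, "tz": 0, "rx": 0, "ry": 0, "rz": 0, "gripper": -1}, {"tx": -1.98, "ty": 0.38, "tz": 0, "rx": 0, "ry": 0, "rz": 0, "gripper": -1}]}}

```text
clock: 10.15
eef_pos: [504.7, -16.3, 241.2]
tcp_rot: [-3.141, 0.0, 1.499]
contact_force: [0.6, -0.8, -3.7]
opening: 0.151
```

```bash
python3 - <<'E'
from h import *
s=r.sense();p,d=r.grab_frame('scene');cv2.imwrite('pics/s2.png',p[:,:,::-1])
s=r.sense();p,d=r.grab_frame('wrist');print(s['eef_pos'],s['tcp_rot'],s['clock'])
P,rr,cc=wcloud(d,d>0,s)
zu=s['eef_pos'][2]-51.7
for lo,hi in ((zu+103,zu+116),(zu+83,zu+92)):
    k=(P[:,2]>lo)&(P[:,2]<hi)&(np.hypot(*(P[:,:2]-s['eef_pos'][:2]).T)<(130 if lo>zu+100 else 35))
    print(k.sum(),P[k].mean(0) if k.sum() else 0, cv2.minAreaRect(P[k][:,:2].astype(np.float32)) if k.sum()>5 else 0)
cv2.imwrite('pics/w2.png',p[:,:,::-1])
E
```

```text
[505.13404169 -18.25659973 241.2889303 ] [3.14133795e+00 2.12983858e-03 1.49887672e+00] 10.2
50329 [508.27996981  19.1148379  298.50789214] ((502.6602478027344, 7.601688385009766), (94.66657257080078, 202.97833251953125), 86.65226745605469)
6096 [505.49520482 -15.43287497 277.52545602] ((505.3686828613281, -18.10673713684082), (43.22768783569336, 42.659523010253906), 41.44023513793945)
```

View pics/s2.png

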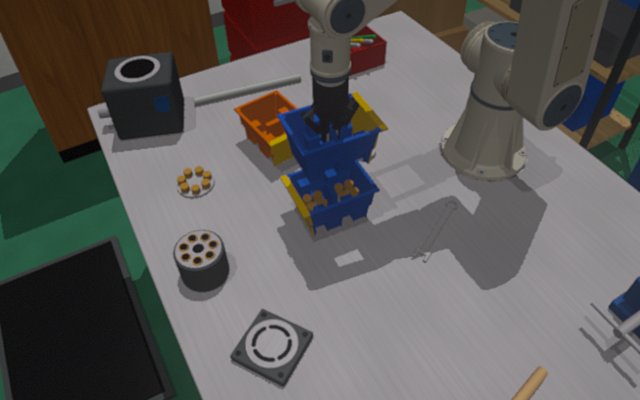

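View pics/w2.png

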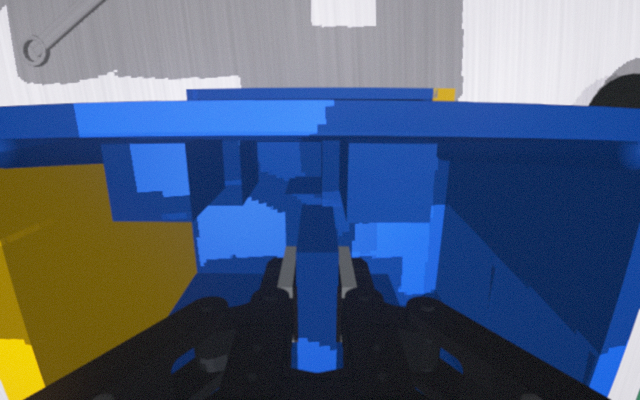

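The yellow end of the held tote now lies over the plain end of the lower one: scene (375,115) against lower yellow (290,195). I compare the +y side edges of both rims in the wrist depth.

```bash
python3 - <<'E'
from h import *
s=r.sense();p,d=r.grab_frame('wrist');print(s['eef_pos'],s['tcp_rot'],s['clock'])
P,rr,cc=wcloud(d,d>0,s)
a=np.radians(-4);ux=np.array([np.cos(a),np.sin(a)]);uy=np.array([-np.sin(a),np.cos(a)])
X=P[:,:2]@ux;Y=P[:,:2]@uy
c=np.array([504.4,-16]);print('exp lower',c@ux,c@uy,'tcp',s['eef_pos'][:2]@ux,s['eef_pos'][:2]@uy)
for n,lo,hi in (('held',293,305),('lower',103,115)):
    k=(P[:,2]>lo)&(P[:,2]<hi)&(abs(Y-c@uy)<120)&(abs(X-c@ux)<125)
    y=Y[k];x=X[k]
    print(n,k.sum(),P[k,2].mean(),'ymax',np.percentile(y,[95,99,99.9]),'x',np.percentile(x,[.1,1,99,99.9]))
    # slope of outer edge
    b=np.round(x/10);e=[(q*10,y[b==q].max()) for q in np.unique(b) if (b==q).sum()>5];e=np.array(e);e=e[e[:,1]>np.median(e[:,1])-4]
    print(np.degrees(np.polyfit(*e.T,1)[0]),np.median(e[:,1]))
E
```

```text
[504.99871834 -16.6711934  241.22607929] [-3.14152417e+00  1.01863913e-03  1.49758998e+00] 10.25
exp lower 504.2874105309613 19.224140552379613 tcp 504.9314905073009 18.596346621844244
held 49139 298.55816424967867 ymax [89.34198375 90.12783842 90.61504431] x [401.73515696 406.3224006  599.23454599 601.16977739]
-0.4334958857429985 90.0369671747654
lower 2601 109.97052719972508 ymax [93.39896854 93.72884164 93.98191449] x [408.73323239 411.05578945 606.52820189 607.95640196]
-0.084847027809565 93.44965867001312
```

Emit:
{"name": "move_arm", "arguments": {"increments": [{"tx": 0.3, "ty": -0.1, "tz": 0.5, "rx": 0, "ry": 0, "rz": 0, "gripper": -1}, {"tx": 0, "ty": 0, "tz": 1, "rx": 0, "ry": 0, "rz": 0, "gripper": -1}, {"tx": 0, "ty": 0, "tz": 1.5, "rx": 0, "ry": 0, "rz": 0, "gripper": -1}, {"tx": 0, "ty": 0, "tz": 1.5, "rx": 0, "ry": 0, "rz": 0, "gripper": -1}, {"tx": 0, "ty": 0, "tz": 1.5, "rx": 0, "ry": 0, "rz": 0, "gripper": -1}, {"tx": 0, "ty": 0, "tz": 1, "rx": 0, "ry": 0, "rz": 0, "gripper": -1}, {"tx": 0, "ty": 0, "tz": 0.5, "rx": 0, "ry": 0, "rz": 0, "gripper": -1}, {"tx": 0, "ty": 0, "tz": 0, "rx": 0, "ry": 0, "rz": 0, "gripper": -1}, {"tx": 0, "ty": 0, "tz": 0, "rx": 0, "ry": 0, "rz": 0, "gripper": -1}]}}

```text
clock: 11.2
eef_pos: [504.8, -10.7, 166.6]
tcp_rot: [3.141, -0.0, 1.501]
contact_force: [0.1, 0.6, -4.6]
opening: 0.157
```

Emit:
{"name": "move_arm", "arguments": {"increments": [{"tx": -0.15, "ty": 0, "tz": 0, "rx": 0, "ry": 0, "rz": 0, "gripper": -1}, {"tx": -0.13, "ty": 0, "tz": 0, "rx": 0, "ry": 0, "rz": 0, "gripper": -1}, {"tx": 0, "ty": 0, "tz": 0.4, "rx": 0, "ry": 0, "rz": 0, "gripper": -1}, {"tx": 0, "ty": 0, "tz": 0.4, "rx": 0, "ry": 0, "rz": 0, "gripper": -1}, {"tx": 0, "ty": 0, "tz": 0.4, "rx": 0, "ry": 0, "rz": 0, "gripper": -1}, {"tx": 0, "ty": 0, "tz": 0.4, "rx": 0, "ry": 0, "rz": 0, "gripper": -1}, {"tx": 0, "ty": 0, "tz": 0.3, "rx": 0, "ry": 0, "rz": 0, "gripper": -1}, {"tx": 0, "ty": 0, "tz": 0.1, "rx": 0, "ry": 0, "rz": 0, "gripper": -1}, {"tx": 0, "ty": 0, "tz": 0, "rx": 0, "ry": 0, "rz": 0, "gripper": -1}, {"tx": 0, "ty": 0, "tz": 0, "rx": 0, "ry": 0, "rz": 0, "gripper": -1}]}}

```text
clock: 12.2
eef_pos: [504.4, -13.6, 146.3]
tcp_rot: [3.141, 0.0, 1.501]
contact_force: [0.3, 0.0, -4.0]
opening: 0.16
```

Emit:
{"name": "move_arm", "arguments": {"increments": [{"tx": 0, "ty": 0, "tz": 0.15, "rx": 0, "ry": 0, "rz": 0, "gripper": -1}, {"tx": 0, "ty": 0, "tz": 0.15, "rx": 0, "ry": 0, "rz": 0, "gripper": -1}, {"tx": 0, "ty": 0, "tz": 0.1, "rx": 0, "ry": 0, "rz": 0, "gripper": -1}, {"tx": 0, "ty": 0, "tz": 0.05, "rx": 0, "ry": 0, "rz": 0, "gripper": -1}, {"tx": 0, "ty": 0, "tz": 0, "rx": 0, "ry": 0, "rz": 0, "gripper": -1}, {"tx": 0, "ty": 0, "tz": 0, "rx": 0, "ry": 0, "rz": 0, "gripper": -1}]}}

```text
clock: 12.8
eef_pos: [504.4, -13.6, 141.8]
tcp_rot: [-3.142, -0.0, 1.501]
contact_force: [0.1, -0.8, -4.4]
opening: 0.156
```

Emit:
{"name": "move_arm", "arguments": {"increments": [{"tx": 0, "ty": 0, "tz": 0.1, "rx": 0, "ry": 0, "rz": 0, "gripper": -1}, {"tx": 0, "ty": 0, "tz": 0, "rx": 0, "ry": 0, "rz": 0, "gripper": -1}, {"tx": 0, "ty": 0, "tz": 0.1, "rx": 0, "ry": 0, "rz": 0, "gripper": -1}, {"tx": 0, "ty": 0, "tz": 0, "rx": 0, "ry": 0, "rz": 0, "gripper": -1}, {"tx": 0, "ty": 0, "tz": 0, "rx": 0, "ry": 0, "rz": 0, "gripper": -1}]}}

```text
clock: 13.3
eef_pos: [504.5, -13.7, 141.6]
tcp_rot: [3.141, -0.0, 1.501]
contact_force: [-7.1, 0.6, 19.0]
opening: 0.156
```

Contact came at z 141.6, about 90 mm above the height at the grasp as expected, so it is seated on the ledges. I release gradually.

Emit:
{"name": "move_arm", "arguments": {"increments": [{"tx": 0, "ty": 0, "tz": -0.12, "rx": 0, "ry": 0, "rz": 0, "gripper": -1}, {"tx": 0, "ty": 0, "tz": 0, "rx": 0, "ry": 0, "rz": 0, "gripper": -0.4}, {"tx": 0, "ty": 0, "tz": 0, "rx": 0, "ry": 0, "rz": 0, "gripper": 0}, {"tx": 0, "ty": 0, "tz": 0, "rx": 0, "ry": 0, "rz": 0, "gripper": 0.3}, {"tx": 0, "ty": 0, "tz": 0, "rx": 0, "ry": 0, "rz": 0, "gripper": 0.3}, {"tx": 0, "ty": 0, "tz": 0, "rx": 0, "ry": 0, "rz": 0, "gripper": 0.3}, {"tx": 0, "ty": 0, "tz": 0, "rx": 0, "ry": 0, "rz": 0, "gripper": 0.3}]}}

```text
clock: 14.0
eef_pos: [504.4, -13.7, 140.9]
tcp_rot: [-3.141, -0.0, 1.501]
contact_force: [-0.1, -0.5, 0.4]
opening: 0.648
```

Emit:
{"name": "move_arm", "arguments": {"increments": [{"tx": 0, "ty": 0, "tz": -0.5, "rx": 0, "ry": 0, "rz": 0, "gripper": 0.3}, {"tx": 0, "ty": 0, "tz": -1, "rx": 0, "ry": 0, "rz": 0, "gripper": 0.3}, {"tx": 0, "ty": 0, "tz": -2, "rx": 0, "ry": 0, "rz": 0, "gripper": 0.3}, {"tx": 0, "ty": 0, "tz": -2, "rx": 0, "ry": 0, "rz": 0, "gripper": 0.3}, {"tx": 0, "ty": 0, "tz": -2.5, "rx": 0, "ry": 0, "rz": 0, "gripper": 0.3}, {"tx": 0, "ty": 0, "tz": -2.5, "rx": 0, "ry": 0, "rz": 0, "gripper": 0.3}, {"tx": 0, "ty": 0, "tz": -2.5, "rx": 0, "ry": 0, "rz": 0, "gripper": 0.3}, {"tx": 0, "ty": 0, "tz": -2, "rx": 0, "ry": 0, "rz": 0, "gripper": 0.3}, {"tx": 0, "ty": 0, "tz": -1, "rx": 0, "ry": 0, "rz": 0, "gripper": 0.3}]}}

```text
clock: 14.9
eef_pos: [505.1, -13.6, 303.8]
tcp_rot: [3.138, -0.0, 1.501]
contact_force: [-0.1, 0.1, -0.6]
opening: 0.647
```

Emit:
{"name": "move_arm", "arguments": {"increments": [{"tx": 2, "ty": 0, "tz": 0, "rx": 0, "ry": 0, "rz": 0, "gripper": 0.3}, {"tx": 3, "ty": 0, "tz": 0, "rx": 0, "ry": 0, "rz": 0, "gripper": 0.3}, {"tx": 3, "ty": 0, "tz": 0, "rx": 0, "ry": 0, "rz": 0, "gripper": 0.3}, {"tx": 3, "ty": 0, "tz": 0, "rx": 0, "ry": 0, "rz": 0, "gripper": 0.3}, {"tx": 3, "ty": 0, "tz": 0, "rx": 0, "ry": 0, "rz": 0, "gripper": 0.3}, {"tx": 3, "ty": 0, "tz": 0, "rx": 0, "ry": 0, "rz": 0, "gripper": 0.3}, {"tx": 3, "ty": 0, "tz": 0, "rx": 0, "ry": 0, "rz": 0, "gripper": 0.3}, {"tx": 3, "ty": 0, "tz": 0, "rx": 0, "ry": 0, "rz": 0, "gripper": 0.3}, {"tx": 3, "ty": 0, "tz": 0, "rx": 0, "ry": 0, "rz": 0, "gripper": 0.3}, {"tx": 2, "ty": 0, "tz": 0, "rx": 0, "ry": 0, "rz": 0, "gripper": 0.3}, {"tx": 0, "ty": 0, "tz": 0, "rx": 0, "ry": 0, "rz": 0, "gripper": 0.3}]}}

```text
clock: 16.0
eef_pos: [523.8, 267.6, 300.7]
tcp_rot: [-3.141, -0.0, 1.503]
contact_force: [0.1, 0.1, 0.3]
opening: 0.651
```

```bash
python3 - <<'E'
from h import *
p,d=r.grab_frame('top');cv2.imwrite('pics/t3.png',p[:,:,::-1])
s=r.sense();print(s['clock'],s['eef_pos'],s['contact_force'])
w=np.zeros(d.shape,bool);w[130:300,250:410]=1
P,rr,cc=cloud('top',d,w)
k=(P[:,2]>190)&(P[:,2]<210)
print('rim',k.sum(),P[k,2].mean(),cv2.minAreaRect(P[k][:,:2].astype(np.float32)))
A=np.c_[P[k][:,:2]-[504,-16],np.ones(k.sum())];print('tilt',np.linalg.lstsq(A,P[k][:,2],rcond=None)[0])
k=(abs(P[:,2]-178)<5)&(np.hypot(*(P[:,:2]-[504,-16]).T)<38)
print('bar',k.sum(),cv2.minAreaRect(P[k][:,:2].astype(np.float32)),P[k].mean(0))
k=(P[:,2]>103)&(P[:,2]<116)
print('lower',k.sum(),cv2.minAreaRect(P[k][:,:2].astype(np.float32)) if k.sum()>5 else 0)
for q in ('orange_grip',):
    for a in r.place_of(q,'top'): print(q,a)
E
```

```text
16.05 [523.66037778 266.25077785 300.61623521] [-1.52149389 -0.46822334  0.7217107 ]
rim 2224 198.83585776093304 ((500.58624267578125, -16.08000946044922), (145.96131896972656, 200.03738403320312), 85.74483489990234)
tilt [-3.45618755e-03  8.30104844e-04  1.98789705e+02]
bar 185 ((504.5741271972656, -16.484163284301758), (49.88811111450195, 14.089717864990234), 85.8878402709961) [504.48375386 -16.70820318 177.52235642]
lower 216 ((504.8356018066406, -16.57687759399414), (106.23005676269531, 150.50863647460938), 85.48709106445312)
orange_grip {'location': [210.4, 469.8], 'confidence': 0.61}
```

View pics/t3.png

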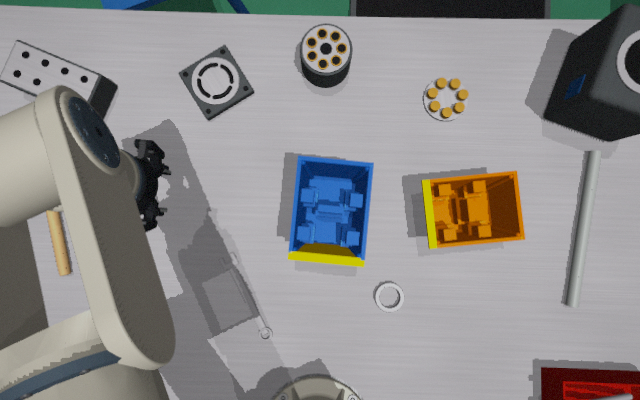

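The blue tote sits level on the lower tote, with its yellow end (row 258) over the plain end. Its rim is at 199 mm, so its underside is about 89–90 mm up. The bar is within about 1 mm of the lower tote's centre as measured at the start. The orange tote looks unmoved and the gripper is clear.

```bash
python3 -c "
from rig import r
print(r.sign_off())"
```

```text
the job is handed in; nothing more can be done
None
```

I stacked the empty blue tote on the piston tote, turned half round so its yellow end lies over the plain end. I released it and handed the job in at about 16 s; no verdict is reported.

**Last checks (top camera, after release):**
- **Height:** the rim is at 199 mm, so the underside is about 89–90 mm above the lower tote's.
- **Level and centred:** the tilt is about 0.2°. The grip bar is within about 1 mm of where the lower tote's centre was measured at the start, and the long sides are parallel within about 0.3°.
- **Lower tote:** I measured its position properly only before the move. Afterwards only slivers of it showed between the stacked rims. The tote was lowered with a light touch (about 19 N at contact), and nothing suggested it had moved.
- **Orange tote:** it looks unmoved in the picture. The network put its point about 3 pixels (roughly 6 mm) from before, at a lower confidence (0.61 against 0.92), which I take as noise.
- **Gripper:** it was open and well clear, with no contact force beyond noise.

**What went wrong along the way:** the first three move calls were refused because their rows were incomplete, and nothing moved. A few moves ended 2–3 mm off, which I corrected before setting the tote down.

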